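# Fit the keyed rotor to the bench centrifuge

### The arm

A 6-joint arm with a two-finger parallel gripper is mounted at the origin on the work surface. World frame = base frame: x ahead of the robot, y to its left, z up, the work surface at z = 0. Lengths are in m, angles in degrees, forces in N, time in s.
With the tool pointing down it reaches from about 0.35 to 0.975 m from the base axis. Payload 4.9 kg.
Tool frame: the origin (TCP) lies midway between the tips of the shut fingers; the grasp point (between the pads) lies 19 mm behind it; z points along the fingers, y is the line along which they close (so a half turn about z gives the same grasp; the last joint's range is limited). The gripper opens to 85 mm and grips with 20 to 120 N. Pads are 22 mm wide; open, the fingers measure 114 mm over their backs; the gripper's body (76 mm by 85 mm) begins 54 mm behind the grasp point. The pads swing forward as they close: fully open they stand 13 mm farther back than shut.
Start: joints at [64.572, 3.019, 92.412, -0, 84.569, -6.818], TCP at [0.199, 0.592, 0.231] pointing down, gripper open.
Joint ranges: [-172.51, 172.51], [-57.92, 126.97], [3.15, 148.05], [-58.71, 238.71], [5.1, 150.11], [-179.66, 179.66]. Speed limits (degrees/s): [147.25, 147.25, 180, 180, 180, 180].

### API

Orientations are given as [roll, pitch, yaw] about the fixed x, y, z axes, in that order (R = Rz(yaw) Ry(pitch) Rx(roll)).
In Python, from rig import manip gives the robot as it stands.
- The arm moves only by the tool arm_command, never from a script. Its argument "targets" is text: rows parted by semicolons, each of 7 numbers parted by spaces: the opening, from 0 (shut) to 1 (fully open), then the shift along the tool's x, y, z in cm, then the turn, a rotation vector about the tool's x, y, z in degrees. In form: hand dx dy dz wx wy wz; .... A call has 1 to 10 rows; each row is the pose to reach, as a shift and turn from the pose commanded when the call began, along the tool's axes at that moment; what a row does not reach only later rows make up. A row lasts 1/12 s, in which the tool goes at most 41.7 mm and 7.16 degrees, less where a joint would pass 70% of its speed; a pose out of reach is approached as far as the arm can. A call with a gripper value outside its range is refused whole. The fingers move at their own pace and stop on an object; "squeeze" is the grip in N (left out, the last holds). Time passes only in rows, so rows that repeat a pose let the fingers close. It gives the time, the measured TCP pose, the force, the opening and the grip force at its end, in the units of the state.
- manip.observe(): the state, without advancing time (a new reading comes with each control period).
- manip.get_image(name): name is "scene" or "top" or "wrist"; returns a dict with "image" (384x512x3 uint8, red, green, blue), "K" (3x3 intrinsics, pixels), "rvec" (rotation vector, rad) and "tvec" (3), from world to camera coordinates, as OpenCV has them; the wrist camera has in their place "tool_from_camera" (4x4, takes a point from camera to tool coordinates, whose origin is the TCP and whose axes are the flange's). Camera axes: x right, y down, z forward; pixel columns grow to the right and rows downward; lengths in m; the calibration is good to about 2 mm. A picture is of the moment at which its call begins: read the wrist's pose just before it. There is no depth.
- manip.job_done(): hands the job in; it is judged then, once.
The state is a dict: "time_s": time; "q": joint angles; "qd": joint speeds; "effort": joint torques, N m; "position": TCP position; "eef_rot": TCP orientation; "contact_force": force on the tool from outside, world axes, zero at the start; "moment": the same for the moment, N m; "gripper_width": finger opening in m; "gripper_force": force on a finger pad.
Only numpy, scipy, OpenCV 4.12 (cv2) and the standard library are available. Lean on these libraries where they do the work, as an engineer would, in place of code of your own. Each camera call takes 0.05 s, during which the arm holds its last target. There are 200 camera calls.

### The job

Fit the blue rotor in the open centrifuge: pick it up by its handle, turn it so that its yellow-marked keyway lines up with the yellow key of the drive hub, lower it gently (do not drop it) until it sits fully home and level on the hub, and let go. Leave the red and the white rotor where they are.

Things in the scene. Friction and masses are not known exactly. Their poses are not given: they have to be found in the camera images.
- rotor_blue: Blue rotor to fit, upright: disc 110 mm across, 26 high. Bar handle on top, 50 long (own x) x 18 wide (own y), spans heights 32 to 70; below it a silver boss, 46 across, top at 32. Underside: blind bore 34 wide, 26 deep; keyway 19.5 wide from it along own +x to 41 mm off axis, seen from above. Yellow marks on rim and handle top lie on the +x side. 0.25-0.5 kg. Origin: centre of underside, z up.
- hub: Fixed drive hub in the centrifuge's round bowl. Origin: on its axis at seat height, where the rotor's origin ends. Steel cone 30 mm across at seat, 22 high. Yellow key along own +x to 33 mm off axis, 18 high, 9 wide (4 at top). Tapers guide a rotor within 7 mm, 8 deg. Bowl 152 across, rim 25 above seat. White casing 250x280, 100 high; open lid on far side, 125+ mm off axis, 80 above rim.
- rotor_red: A red rotor with an aluminium handle and four large tube holes, same height and handle size as the blue one, 108 mm across; a bystander. Origin at the centre of its underside.
- rotor_white: A white rotor with a grey handle and eight small tube holes, same height and handle size as the blue one, 108 mm across; a bystander. Origin at the centre of its underside.
Things that resemble listed ones, but are neither listed nor needed, are in the scene too. There is more than one size of the rotor_blue; the one meant has the size given above.

How it is judged:
By the outcome, as a careful person would: the job done as asked, in the order asked, and still so for the second after the job is handed in, with the robot touching nothing.
It also fails if it takes over 35 s, if anything falls off the work surface, if the arm or the gripper's body presses on something with over 40 N, if the wrist force passes 120 N, or if a joint passes its speed limit or range.

## Working session

There is one attempt and no reset: what is moved stays moved. The work goes in short steps, Python scripts to look and compute and a tool call to move; the robot and the scene stay as the last step left them, time stands still between calls to the robot, and variables do not carry over. Pictures are saved under pics/ and viewed, at most 10 in all, crops included, and the job is handed in when it is done.

Besides the shell and the picture viewer there is one more tool, called as a command line: name --argument value ..., lists and objects as JSON in quotes. arm_command: Moves the arm, as the interface text tells. Its arguments: {"type":"object","properties":{"targets":{"type":"string"},"squeeze":{"type":"number"}},"required":["targets"]}

```bash
mkdir -p pics; cat > h.py <<'E'
import numpy as np, cv2
from rig import manip
from scipy.spatial.transform import Rotation as R
def shot(n):
    s=manip.observe(); d=manip.get_image(n); K=np.array(d['K'])
    if n=='wrist':
        T=np.eye(4);T[:3,:3]=R.from_euler('xyz',s['eef_rot'],degrees=True).as_matrix();T[:3,3]=s['position']
        M=T@np.array(d['tool_from_camera']);Rc=M[:3,:3];c=M[:3,3]
    else:
        Rw=cv2.Rodrigues(np.array(d['rvec'],float))[0];Rc=Rw.T;c=-Rc@np.array(d['tvec']).ravel()
    return np.array(d['image']),K,Rc,c,s
def cast(K,Rc,c,uv,z):
    r=Rc@np.linalg.solve(K,[uv[0],uv[1],1.]); return c+r*(z-c[2])/r[2]
def save(im,n): cv2.imwrite('pics/'+n,cv2.cvtColor(im,cv2.COLOR_RGB2BGR))
E
python3 - <<'E'
from h import *
ims=[]
for n in('scene','top'):
    im,K,Rc,c,s=shot(n);ims.append(im);np.savez(n+'.npz',im=im,K=K,Rc=Rc,c=c);print(n,c.round(3),Rc[:,2].round(2),K[0,0])
print(s['position'],s['eef_rot'],s['contact_force'])
save(cv2.resize(np.hstack(ims),(800,300),interpolation=cv2.INTER_AREA),'a.png')
save(ims[1],'top.png')
E
```

```text
scene [1.16  0.242 0.591] [-0.76 -0.37 -0.53] 356.74938360446333
top [ 0.292 -0.105  1.154] [ 0.12 -0.01 -0.99] 420.2782951301481
[0.19921012 0.59177366 0.23008098] [-1.79885383e+02 -1.46990964e-02  1.61387846e+02] [ 0.18888959  0.59105072 -0.30547367]
```

View pics/a.png

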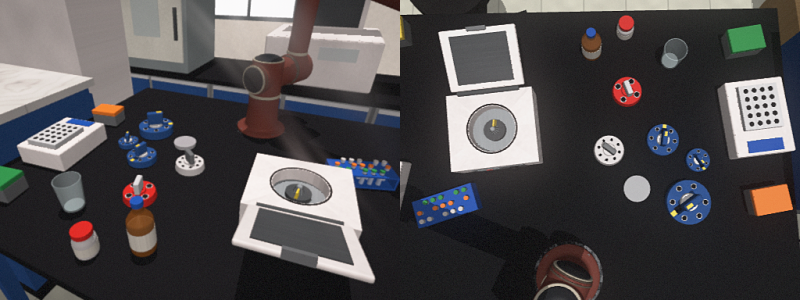

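View pics/top.png

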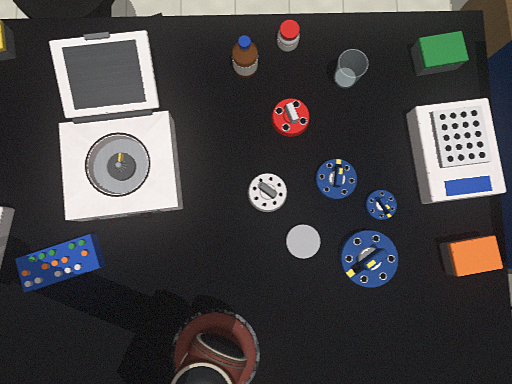

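The pictures show three blue rotors in the top view: (336,179) about 42 px across, (381,205) small and (370,259) large. The bystanders are red at (290,117) and white at (267,192). The hub is at (118,165), with its yellow key pointing up the image at about (120,157). I choose (336,179) and measure it next.

```bash
python3 - <<'E'
from h import *
D={n:np.load(n+'.npz') for n in('scene','top')}
for n,d in D.items():
    im,K,Rc,c=[d[k] for k in('im','K','Rc','c')]
    hsv=cv2.cvtColor(im,cv2.COLOR_RGB2HSV)
    b=cv2.inRange(hsv,(100,110,40),(125,255,255));y=cv2.inRange(hsv,(20,110,90),(35,255,255))
    bc=cv2.morphologyEx(b|y,cv2.MORPH_CLOSE,np.ones((5,5)))
    for q in cv2.findContours(bc,cv2.RETR_EXTERNAL,cv2.CHAIN_APPROX_NONE)[0]:
        if cv2.contourArea(q)<200: continue
        P=np.array([cast(K,Rc,c,p[0],.026)[:2] for p in q])
        e=cv2.minEnclosingCircle((P*1000).astype(np.float32))
        print(n,'blue',q.mean((0,1)).round(),np.round(e[0]),'diam',round(2*e[1]))
    N,L,S,C=cv2.connectedComponentsWithStats(y)
    for i in range(1,N):
        if S[i,4]>5: print(n,'yel',C[i].round(1),S[i,4],[(z,cast(K,Rc,c,C[i],z)[:2].round(3)) for z in(.026,.07,.09)])
    # bowl: circle at rim z=.1
    if n=='top':
        g=cv2.cvtColor(im,cv2.COLOR_RGB2GRAY)
        w=cv2.inRange(g,0,185);m=np.zeros_like(w);m[128:203,78:160]=255
        q=max(cv2.findContours(w&m,cv2.RETR_EXTERNAL,cv2.CHAIN_APPROX_NONE)[0],key=cv2.contourArea)
        P=np.array([cast(K,Rc,c,p[0],.1)[:2] for p in q]);print('bowl',[np.round(v,1) for v in cv2.fitEllipse((P*1000).astype(np.float32))])
t,s=D['top'],D['scene']
a=cv2.resize(t['im'][120:300,290:420],None,fx=3,fy=3);save(a,'crop.png')
E
```

```text
scene blue [ 22. 358.] [ 995. -307.] diam 172
scene blue [174. 259.] [ 684. -198.] diam 57
scene blue [467. 219.] [236. 403.] diam 231
scene blue [496. 155.] [-243.  514.] diam 161
scene blue [186. 178.] [ 318. -398.] diam 487
scene blue [416. 142.] [-264.  242.] diam 388
scene blue [295. 123.] [-237. -243.] diam 262
scene blue [ 56. 158.] [ 364. -909.] diam 792
scene blue [215. 112.] [-242. -657.] diam 604
scene yel [203.  142.5] 14 [(0.026, array([ 0.099, -0.492])), (0.07, array([ 0.182, -0.435])), (0.09, array([ 0.22 , -0.409]))]
scene yel [218.1 157.6] 14 [(0.026, array([ 0.189, -0.371])), (0.07, array([ 0.265, -0.324])), (0.09, array([ 0.299, -0.302]))]
scene yel [175.5 185.7] 12 [(0.026, array([ 0.412, -0.393])), (0.07, array([ 0.47 , -0.343])), (0.09, array([ 0.497, -0.321]))]
scene yel [169.  204.4] 14 [(0.026, array([ 0.505, -0.347])), (0.07, array([ 0.556, -0.301])), (0.09, array([ 0.579, -0.281]))]
scene yel [379.8 248.1] 57 [(0.026, array([0.448, 0.225])), (0.07, array([0.503, 0.227])), (0.09, array([0.528, 0.227]))]
top blue [ 59. 263.] [251. 403.] diam 237
top blue [369
[... 571 characters left out ...]
top yel [340.2 170.6] 18 [(0.026, array([ 0.477, -0.348])), (0.07, array([ 0.47 , -0.339])), (0.09, array([ 0.467, -0.335]))]
top yel [387.3 206.5] 10 [(0.026, array([ 0.376, -0.471])), (0.07, array([ 0.373, -0.457])), (0.09, array([ 0.371, -0.45 ]))]
top yel [388.4 214.9] 14 [(0.026, array([ 0.353, -0.473])), (0.07, array([ 0.351, -0.458])), (0.09, array([ 0.35 , -0.452]))]
top yel [370.6 263.4] 39 [(0.026, array([ 0.226, -0.417])), (0.07, array([ 0.229, -0.405])), (0.09, array([ 0.23 , -0.399]))]
top yel [350.2 272.6] 48 [(0.026, array([ 0.203, -0.362])), (0.07, array([ 0.207, -0.352])), (0.09, array([ 0.209, -0.347]))]
bowl [array([495.4, 233.1]), array([163.8, 163.9]), np.float64(138.4)]
```

View pics/crop.png

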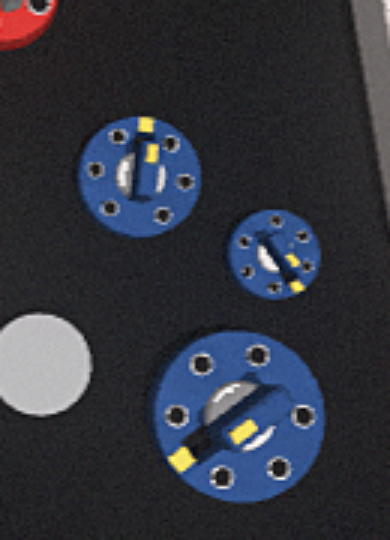

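Only the rotor at (336,179) measures about 110 mm. It is centred near (0.456,-0.338), its marks lie on the +x side, and both views agree on its heights. The other two measure 87 and 158 mm. Next I get a wrist view above the hub on the way there.

```bash
cat >> h.py <<'E'
def plan(p,yaw):
    s=manip.observe();A=R.from_euler('xyz',s['eef_rot'],degrees=True);B=R.from_euler('xyz',[180,0,yaw],degrees=True)
    print('shift cm',(A.inv().apply(np.array(p)-s['position'])*100).round(2),'turn',(A.inv()*B).as_rotvec(degrees=True).round(2))
E
python3 - <<'E'
from h import *
d=manip.get_image('wrist');print(np.array(d['tool_from_camera']).round(3),np.array(d['K']).round(0))
T=np.array(d['tool_from_camera'])
plan([.47,.233,.33],172)
E
```

```text
[[-0.    -0.963 -0.271  0.07 ]
 [ 1.    -0.     0.001  0.   ]
 [-0.001 -0.271  0.963 -0.141]
 [ 0.     0.     0.     1.   ]] [[301.   0. 256.]
 [  0. 301. 189.]
 [  0.   0.   1.]]
shift cm [-37.11 -25.38  -9.93] turn [ -0.09  -0.02 -10.61]
```

arm_command --targets "1 -3.7 -2.5 -3 0 0 -3; 1 -7.4 -5 -6 0 0 -6; 1 -11.1 -7.5 -9 0 0 -8; 1 -14.8 -10.1 -10 0 0 -10.6; 1 -18.5 -12.6 -10 0 0 -10.6; 1 -22.2 -15.2 -10 0 0 -10.6; 1 -25.9 -17.7 -10 0 0 -10.6; 1 -29.6 -20.3 -10 0 0 -10.6; 1 -33.3 -22.8 -10 0 0 -10.6; 1 -37 -25.4 -10 0 0 -10.6"

```text
time_s: 0.98
position: [0.4355, 0.2776, 0.331]
eef_rot: [180.0, 0.0, 172.0]
contact_force: [0.2, 0.6, -1.1]
gripper_width: 0.0855
gripper_force: 0.0
```

arm_command --targets "1 0 0 0 0 0 0; 1 0 0 0 0 0 0; 1 0 0 0 0 0 0"

```text
time_s: 1.23
position: [0.4346, 0.2795, 0.3306]
eef_rot: [180.0, -0.1, 172.0]
contact_force: [-0.5, 0.1, 0.5]
gripper_width: 0.0857
gripper_force: 0.0
```

```bash
python3 - <<'E'
from h import *
im,K,Rc,c,s=shot('wrist');np.savez('w1.npz',im=im,K=K,Rc=Rc,c=c);save(im,'w1.png');print(s['position'],s['eef_rot'],s['time_s'],abs(s['qd']).max() if hasattr(s['qd'],'max') else s['qd'])
plan([.44,-.338,.22],172)
E
```

```text
[0.43462233 0.27951463 0.33061387] [ 1.79995085e+02 -5.10877880e-02  1.71958474e+02] 1.2333 1.9264491186130916
shift cm [ -9.13 -61.14  11.06] turn [ 0.01 -0.04  0.05]
```

View pics/w1.png

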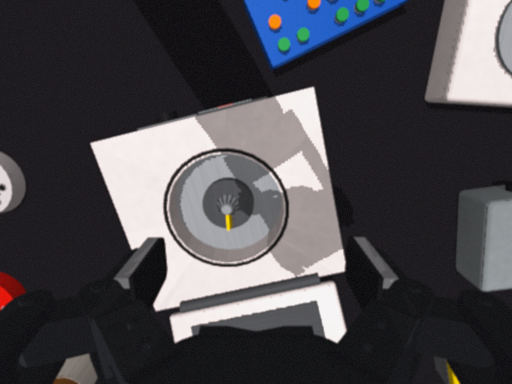

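The wrist view shows the bowl ring centred near (227,207), the cone at (228,204) and the yellow key running from (227,213) to (229,230). I measure these now and move on to the rotor.

```bash
python3 - <<'E'
from h import *
d=np.load('w1.npz');im,K,Rc,c=[d[k] for k in('im','K','Rc','c')]
hsv=cv2.cvtColor(im,cv2.COLOR_RGB2HSV);y=cv2.inRange(hsv,(20,110,90),(35,255,255));y[:190]=0;y[245:]=0;y[:,:200]=0;y[:,260:]=0
p=np.argwhere(y)[:,::-1].astype(float);print(len(p))
P=np.array([cast(K,Rc,c,q,.093)[:2] for q in p]);m=P.mean(0);w,v=np.linalg.eigh(np.cov(P.T));a=v[:,1]*np.sign(v[0,1])
t=(P-m)@a;print('key mean',m.round(4),'yaw',np.degrees(np.arctan2(a[1],a[0])).round(1),'ends',(m+a*t.min()).round(4),(m+a*t.max()).round(4))
g=cv2.cvtColor(im,cv2.COLOR_RGB2GRAY)
k=cv2.inRange(g,0,50);k[:,:150]=0;k[:,300:]=0;k[:140]=0;k[275:]=0
for q in cv2.findContours(k,cv2.RETR_LIST,cv2.CHAIN_APPROX_NONE)[0]:
    if cv2.contourArea(q)<3000: continue
    Q=np.array([cast(K,Rc,c,x[0],.1)[:2] for x in q])*1000;print('ring',[np.round(z,1) for z in cv2.fitEllipse(Q.astype(np.float32))])
# dark hub disc
x=cast(K,Rc,c,(227,203),.097);print('apex',x.round(4))
E
```

```text
100
key mean [0.5116 0.2325] yaw -6.4 ends [0.5021 0.2336] [0.5237 0.2312]
apex [0.4841 0.2355 0.097 ]
```

arm_command --targets "1 -1 -4 1 0 0 0; 1 -2 -8 1 0 0 0; 1 -3 -12 1 0 0 0; 1 -4 -16 1 0 0 0; 1 -5 -20 1 0 0 0; 1 -5 -24 1 0 0 0; 1 -5 -28 1 0 0 0; 1 -5 -32 1 0 0 0; 1 -5 -36 2 0 0 0; 1 -5 -40 3 0 0 0"

```text
time_s: 2.12
position: [0.4288, -0.1239, 0.3017]
eef_rot: [-180.0, 0.2, 172.2]
contact_force: [1.2, -0.2, -0.8]
gripper_width: 0.0853
gripper_force: 0.0
```

arm_command --targets "1 0 -4 1 0 0 0; 1 0 -8 2 0 0 0; 1 0 -12 3 0 0 0; 1 0 -16 4 0 0 0; 1 0 -20 5 0 0 0; 1 0 -21 6 0 0 0; 1 0 -21 7 0 0 0; 1 0 -21 8 0 0 0; 1 0 -21 8 0 0 0; 1 0 -21 8 0 0 0"

```text
time_s: 2.95
position: [0.3999, -0.3295, 0.2202]
eef_rot: [179.9, -0.1, 172.1]
contact_force: [-0.1, 0.1, -0.2]
gripper_width: 0.0854
gripper_force: 0.0
```

```bash
python3 - <<'E'
from h import *
im,K,Rc,c,s=shot('wrist');np.savez('w2.npz',im=im,K=K,Rc=Rc,c=c);save(im,'w2.png');print(s['position'],s['eef_rot'],s['time_s'])
hsv=cv2.cvtColor(im,cv2.COLOR_RGB2HSV);y=cv2.inRange(hsv,(20,110,90),(35,255,255))
N,L,S,C=cv2.connectedComponentsWithStats(y)
for i in range(1,N):
    if S[i,4]>20: print(C[i].round(1),S[i,4],[(z,cast(K,Rc,c,C[i],z)[:2].round(4)) for z in(.026,.07)])
b=cv2.inRange(hsv,(100,110,40),(125,255,255));bc=cv2.morphologyEx(b|y,cv2.MORPH_CLOSE,np.ones((7,7)))
for q in cv2.findContours(bc,cv2.RETR_EXTERNAL,cv2.CHAIN_APPROX_NONE)[0]:
    if cv2.contourArea(q)<1000: continue
    P=np.array([cast(K,Rc,c,p[0],.026)[:2] for p in q])*1000
    print('blue',q.mean((0,1)).round(),[np.round(v,1) for v in cv2.fitEllipse(P.astype(np.float32))],[np.round(v,1) for v in cv2.minEnclosingCircle(P.astype(np.float32))])
E
```

```text
[ 0.39986292 -0.32953406  0.2202199 ] [ 1.79931035e+02 -5.67964402e-02  1.72149217e+02] 2.95
[121.1 141.8] 82 [(0.026, array([ 0.3505, -0.472 ])), (0.07, array([ 0.348, -0.452]))]
[125.3 164.7] 69 [(0.026, array([ 0.3762, -0.4739])), (0.07, array([ 0.3703, -0.4536]))]
[253.8 244.7] 189 [(0.026, array([ 0.4943, -0.3438])), (0.07, array([ 0.4729, -0.3406]))]
blue [255. 210.] [array([ 452.2, -337.1]), array([109.3, 114.3]), np.float64(80.8)] [array([ 452.1, -336.3]), np.float64(58.2)]
blue [144. 163.] [array([ 379.3, -452.1]), array([79.8, 85.1]), np.float64(19.2)] [array([ 379.4, -451.8]), np.float64(42.9)]
blue [151.  39.] [array([ 259.8, -416.1]), array([100.9, 168.5]), np.float64(170.8)] [array([ 241.3, -414.9]), np.float64(79.2)]
```

View pics/w2.png

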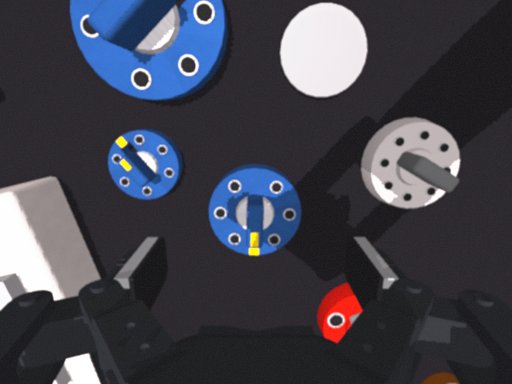

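The wrist view shows the chosen rotor at (255,210) with its handle along the image vertical, so its yaw is close to the tool's -8°. The yellow mark is at (254,245), and the small and large lookalikes are clear of it. Now I fix the bowl centre and the handle, then descend.

```bash
python3 - <<'E'
from h import *
d=np.load('w1.npz');im,K,Rc,c=[d[k] for k in('im','K','Rc','c')]
g=cv2.cvtColor(im,cv2.COLOR_RGB2GRAY).astype(float)
# radial search of the dark ring
ctr=np.array([226,207.5]);pts=[]
for th in np.radians(range(0,360,4)):
    r=np.arange(50,70,.5);u=ctr+r[:,None]*[np.cos(th),np.sin(th)]
    v=cv2.remap(g.astype(np.float32),u[:,0].astype(np.float32),u[:,1].astype(np.float32),1).ravel()
    if v.min()<70: pts.append(u[v.argmin()])
for z in(.1,):
    Q=np.array([cast(K,Rc,c,x,z)[:2] for x in pts])*1000;print('ring',len(pts),[np.round(k,1) for k in cv2.fitEllipseAMS(Q.astype(np.float32))],np.median(Q,0))
d=np.load('w2.npz');im,K,Rc,c=[d[k] for k in('im','K','Rc','c')]
hsv=cv2.cvtColor(im,cv2.COLOR_RGB2HSV);y=cv2.inRange(hsv,(20,110,90),(35,255,255))
for r in range(228,260,2): 
    q=np.flatnonzero(y[r,230:280])+230
    if len(q): print(r,q.min(),q.max(),cast(K,Rc,c,(q.mean(),r),.07)[:2].round(4),cast(K,Rc,c,(q.mean(),r),.026)[:2].round(4))
plan([.454,-.3385,.036],172)
E
```

```text
ring 90 [array([493.2, 232.9]), array([159.4, 159.6]), np.float64(158.6)] [489.02272546 233.61923874]
232 252 256 [ 0.4585 -0.3384] [ 0.4778 -0.3413]
234 251 257 [ 0.4608 -0.3388] [ 0.4804 -0.3416]
236 251 257 [ 0.463  -0.3391] [ 0.483 -0.342]
238 251 257 [ 0.4653 -0.3394] [ 0.4856 -0.3423]
240 251 257 [ 0.4676 -0.3397] [ 0.4882 -0.3427]
242 251 257 [ 0.4699 -0.34  ] [ 0.4908 -0.3431]
244 251 257 [ 0.4721 -0.3403] [ 0.4934 -0.3434]
246 251 257 [ 0.4744 -0.3407] [ 0.4961 -0.3438]
248 249 258 [ 0.4767 -0.3415] [ 0.4987 -0.3448]
250 249 258 [ 0.479  -0.3418] [ 0.5013 -0.3452]
252 249 258 [ 0.4813 -0.3422] [ 0.504  -0.3455]
254 249 258 [ 0.4837 -0.3425] [ 0.5067 -0.3459]
256 256 256 [ 0.4864 -0.3402] [ 0.5098 -0.3432]
shift cm [-5.45 -0.1  18.51] turn [0.   0.01 0.14]
```

arm_command --targets "1 -3 0 2.5 0 0 0; 1 -5.3 0 5.5 0 0 0; 1 -5.3 0 8.5 0 0 0; 1 -5.3 0 11 0 0 0; 1 -5.3 0 13.5 0 0 0; 1 -5.3 0 15.5 0 0 0; 1 -5.3 0 17 0 0 0; 1 -5.3 0 18 0 0 0; 1 -5.3 0 18.3 0 0 0; 1 -5.3 0 18.3 0 0 0"

```text
time_s: 3.83
position: [0.4522, -0.3385, 0.0381]
eef_rot: [180.0, -0.0, 172.0]
contact_force: [0.4, -0.7, 0.3]
gripper_width: 0.0859
gripper_force: 0.0
```

arm_command --targets "0.5 0 0 0 0 0 0; 0.3 0 0 0 0 0 0; 0 0 0 0 0 0 0; 0 0 0 0 0 0 0; 0 0 0 0 0 0 0; 0 0 0 0 0 0 0; 0 0 0 0 0 0 0; 0 0 0 0 0 0 0; 0 0 0 0 0 0 0; 0 0 0 0 0 0 0" --squeeze 60

```text
time_s: 4.67
position: [0.4522, -0.3394, 0.0386]
eef_rot: [-180.0, 0.0, 172.0]
contact_force: [-0.9, 0.9, 5.0]
gripper_width: 0.0172
gripper_force: 60.0
```

arm_command --targets "0 0 0 -0.3 0 0 0; 0 0 0 -1 0 0 0; 0 0 0 -2 0 0 0; 0 0 0 -4 0 0 0; 0 0 0 -6.5 0 0 0; 0 0 0 -9 0 0 0; 0 0 0 -11.5 0 0 0; 0 0 0 -14 0 0 0; 0 0 0 -16 0 0 0; 0 0 0 -16 0 0 0" --squeeze 90

```text
time_s: 5.5
position: [0.4537, -0.3407, 0.2038]
eef_rot: [-179.7, 0.4, 172.0]
contact_force: [0.7, -1.2, -3.0]
gripper_width: 0.0167
gripper_force: 88.3
```

```bash
python3 - <<'E'
from h import *
im,K,Rc,c,s=shot('wrist');np.savez('w3.npz',im=im,K=K,Rc=Rc,c=c);save(im,'w3.png');print(s['position'],s['eef_rot'],s['gripper_width'],s['contact_force'])
plan([.494,.233,.19],175)
E
```

```text
[ 0.45369366 -0.34072927  0.2038303 ] [-179.67948522    0.42943112  171.99763805] 0.016705287881946824 [ 0.69801978 -1.1885385  -2.99403015]
shift cm [ 3.91 57.31  0.88] turn [-0.2   0.25 -3.  ]
```

View pics/w3.png

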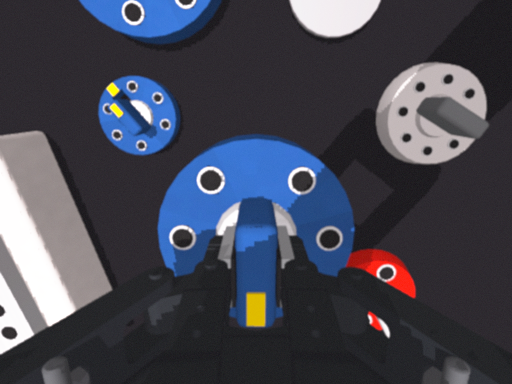

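The rotor is held upright and square to the pads, with the handle at columns 237-276 and its mark at (256,310). I compute its offset along the tool from the marks and start moving across.

```bash
python3 - <<'E'
from h import *
d=np.load('w3.npz');im=d['im'];K=d['K'];T=np.array(manip.get_image('wrist')['tool_from_camera'])
f=lambda uv,z:cast(K,T[:3,:3],T[:3,3],uv,z)
hsv=cv2.cvtColor(im,cv2.COLOR_RGB2HSV);b=cv2.inRange(hsv,(100,110,30),(125,255,255))
y=cv2.inRange(hsv,(20,110,90),(35,255,255));y[:270]=0
q=np.argwhere(y)[:,::-1];print('mark rows',q[:,1].min(),q[:,1].max(),'tool',f((256,q[:,1].min()),-.032).round(4),f((256,q[:,1].max()+1),-.032).round(4))
print('handle near end',f((256,198),-.032).round(4))
for r in(134,137,140): print(r,'x near edge z top',f((256,r),.012).round(4),'bottom',f((256,r),.038).round(4))
# disc widest columns
for r in(215,225,235):
    m=np.flatnonzero(b[r,140:370])+140;print(r,m.min(),m.max(),f((m.min(),r),.012)[:2].round(4),f((m.max(),r),.012)[:2].round(4))
E
```

```text
mark rows 293 326 tool [-0.0062  0.0007 -0.032 ] [-0.0231  0.0007 -0.032 ]
handle near end [ 0.0352  0.0007 -0.032 ]
134 x near edge z top [0.055  0.0008 0.012 ] bottom [0.0525 0.0009 0.038 ]
137 x near edge z top [0.0535 0.0008 0.012 ] bottom [0.0508 0.0009 0.038 ]
140 x near edge z top [0.052  0.0008 0.012 ] bottom [0.049  0.0009 0.038 ]
215 159 352 [ 0.0117 -0.0516] [0.0117 0.0527]
225 157 354 [ 0.0059 -0.0532] [0.0059 0.0543]
235 158 354 [ 0.     -0.0532] [-0.0001  0.0548]
```

arm_command --targets "0 0 3 0 0 0 0; 0 0 6.5 0 0 0 0; 0 0.5 10 0 0 0 0; 0 1 14 0 0 0 0; 0 1.5 18 0 0 0 0; 0 2 22 0 0 0 0; 0 2 26 0 0 0 0; 0 2 30 0 0 0 0; 0 2 33 0 0 0 0; 0 2 35 0 0 0 0"

```text
time_s: 6.43
position: [0.479, 0.0136, 0.1948]
eef_rot: [179.9, -0.3, 172.1]
contact_force: [0.2, -0.6, -5.6]
gripper_width: 0.0169
gripper_force: 89.2
```

arm_command --targets "0 0 3 0 0 0 0; 0 0.5 6.5 0 0 0 -1; 0 1 10 0 0 0 -2; 0 1.5 13.5 0 0 0 -3; 0 2 17 0 0 0 -3; 0 2 20 0 0 0 -3; 0 2 22 0 0 0 -3; 0 2 22.3 0 0 0 -3; 0 2 22.3 0 0 0 -3; 0 2 22.3 0 0 0 -3"

```text
time_s: 7.27
position: [0.4909, 0.2332, 0.1957]
eef_rot: [-179.9, -0.2, 175.0]
contact_force: [-0.4, 0.2, -4.3]
gripper_width: 0.0165
gripper_force: 89.3
```

```bash
python3 - <<'E'
from h import *
im,K,Rc,c,s=shot('top');print(s['position'],s['eef_rot'],s['time_s'])
save(cv2.resize(im[100:230,40:200],None,fx=4,fy=4),'t2.png')
plan([.494,.233,.15],174.5)
E
```

```text
[0.49093768 0.23322332 0.19566078] [-179.87223701   -0.20193424  175.00234255] 7.2667
shift cm [-0.28  0.04  4.62] turn [-0.1  -0.15  0.45]
```

View pics/t2.png

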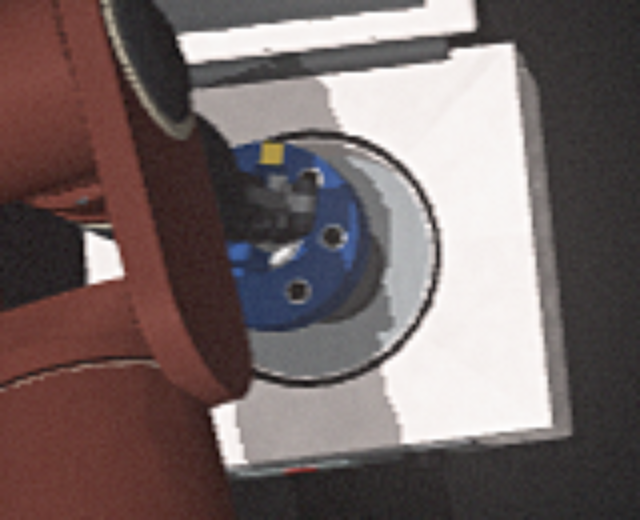

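The top crop shows the rotor hanging over the bowl with its rim mark toward the lid. The casing and the bowl are clear all round. Now I lower it.

arm_command --targets "0 -0.2 0 1 0 0 0; 0 -0.4 0 2 0 0 0; 0 -0.4 0 3 0 0 0; 0 -0.4 0 4 0 0 0; 0 -0.4 0 4.6 0 0 0; 0 -0.4 0 5 0 0 0; 0 -0.4 0 5.3 0 0 0; 0 -0.4 0 5.6 0 0 0; 0 -0.4 0 5.8 0 0 0; 0 -0.4 0 5.8 0 0 0"

```text
time_s: 8.15
position: [0.496, 0.2337, 0.1398]
eef_rot: [-180.0, -0.0, 175.0]
contact_force: [0.2, 1.6, -3.5]
gripper_width: 0.0167
gripper_force: 89.5
```

arm_command --targets "0 0 0 0.1 0 0 0; 0 0 0 0.2 0 0 0; 0 0 0 0.3 0 0 0; 0 0 0 0.4 0 0 0; 0 0 0 0.5 0 0 0; 0 0 0 0.6 0 0 0"

```text
time_s: 8.65
position: [0.4961, 0.2337, 0.1339]
eef_rot: [180.0, 0.0, 175.0]
contact_force: [0.7, 0.4, -3.7]
gripper_width: 0.0167
gripper_force: 89.5
```

arm_command --targets "0 0 0 0.1 0 0 0; 0 0 0 0.2 0 0 0; 0 0 0 0.3 0 0 0; 0 0 0 0.4 0 0 0; 0 0 0 0.5 0 0 0"

```text
time_s: 9.07
position: [0.4961, 0.2336, 0.1289]
eef_rot: [-180.0, 0.0, 175.0]
contact_force: [-0.2, 0.8, -5.7]
gripper_width: 0.0168
gripper_force: 89.5
```

arm_command --targets "0 0 0 0.1 0 0 0; 0 0 0 0.2 0 0 0; 0 0 0 0.3 0 0 0; 0 0 0 0.4 0 0 0; 0 0 0 0.5 0 0 0"

```text
time_s: 9.48
position: [0.4961, 0.2337, 0.1238]
eef_rot: [180.0, -0.0, 175.0]
contact_force: [0.0, -0.0, -4.0]
gripper_width: 0.0167
gripper_force: 89.5
```

Still no contact, and the underside is now at about 0.085, so the key is in the keyway. I carry on down.

arm_command --targets "0 0 0 0.1 0 0 0; 0 0 0 0.2 0 0 0; 0 0 0 0.3 0 0 0; 0 0 0 0.4 0 0 0; 0 0 0 0.5 0 0 0"

```text
time_s: 9.9
position: [0.4957, 0.2335, 0.119]
eef_rot: [-180.0, -0.1, 175.0]
contact_force: [-3.8, -0.7, -1.6]
gripper_width: 0.0167
gripper_force: 89.9
```

arm_command --targets "0 0 0 0.1 0 0 0; 0 0 0 0.2 0 0 0; 0 0 0 0.3 0 0 0; 0 0 0 0.4 0 0 0"

```text
time_s: 10.23
position: [0.495, 0.2332, 0.1154]
eef_rot: [-179.9, -0.2, 175.0]
contact_force: [-7.1, -2.9, 4.7]
gripper_width: 0.0167
gripper_force: 90.7
```

arm_command --targets "0 0.1 -0.05 0 0 0 0; 0 0.15 -0.05 0.1 0 0 0; 0 0.15 -0.05 0.2 0 0 0; 0 0.15 -0.05 0.2 0 0 0"

```text
time_s: 10.57
position: [0.4941, 0.233, 0.1138]
eef_rot: [-179.9, -0.1, 175.0]
contact_force: [-9.0, -3.8, 4.6]
gripper_width: 0.0166
gripper_force: 91.0
```

arm_command --targets "0 0.1 -0.05 0 0 0 0; 0 0.2 -0.05 0 0 0 0; 0 0.25 -0.05 0 0 0 0; 0 0.25 -0.05 0.1 0 0 0; 0 0.25 -0.05 0.15 0 0 0; 0 0.25 -0.05 0.15 0 0 0"

```text
time_s: 11.07
position: [0.4934, 0.2329, 0.1137]
eef_rot: [180.0, 0.2, 175.0]
contact_force: [-3.7, -4.2, 8.6]
gripper_width: 0.0167
gripper_force: 91.5
```

Height stopped at 0.1137 (expected 0.1135) with an upward force building, so it is home. I let go gently.

arm_command --targets "0 0 0 0 0 0 0; 0 0 0 0 0 0 0; 0.3 0 0 0 0 0 0; 0.4 0 0 0 0 0 0; 0.6 0 0 0 0 0 0; 0.8 0 0 0 0 0 0; 0.8 0 0 0 0 0 0; 0.8 0 0 0 0 0 0" --squeeze 25

```text
time_s: 11.73
position: [0.492, 0.2331, 0.1113]
eef_rot: [180.0, -0.0, 175.0]
contact_force: [-0.4, -0.1, -0.1]
gripper_width: 0.0684
gripper_force: 0.0
```

arm_command --targets "0.8 0 0 -1 0 0 0; 0.8 0 0 -2.5 0 0 0; 0.8 0 0 -4.5 0 0 0; 0.8 0 0 -7 0 0 0; 0.8 0 0 -10 0 0 0; 0.8 0 0 -13 0 0 0; 0.8 0 0 -16 0 0 0; 0.8 0 0 -18 0 0 0; 0.8 0 0 -18 0 0 0"

```text
time_s: 12.48
position: [0.4943, 0.2338, 0.2989]
eef_rot: [179.7, 0.6, 175.0]
contact_force: [0.2, 0.6, 0.6]
gripper_width: 0.0684
gripper_force: 0.0
```

```bash
python3 - <<'E'
from h import *
a,K,Rc,c,s=shot('wrist');b=shot('scene')[0];print(s['position'],s['time_s'])
hsv=cv2.cvtColor(a,cv2.COLOR_RGB2HSV);y=cv2.inRange(hsv,(20,110,90),(35,255,255))
m=cv2.inRange(hsv,(100,110,30),(125,255,255));m=cv2.morphologyEx(m|y,cv2.MORPH_CLOSE,np.ones((7,7)))
for q in cv2.findContours(m,0,cv2.CHAIN_APPROX_NONE)[0]:
    if cv2.contourArea(q)>3000:
        P=np.array([cast(K,Rc,c,p[0],.101)[:2] for p in q])*1000;print(q.mean((0,1)),[np.round(v,1) for v in cv2.fitEllipse(P.astype(np.float32))])
save(np.hstack([cv2.resize(a,(400,300)),cv2.resize(b[170:350,290:512],(400,300))]),'end.png')
E
```

```text
[0.4942737  0.23378061 0.29892847] 12.4833
[254.1634981  163.88212928] [array([494.7, 233.7]), array([106.4, 107.6]), np.float64(81.8)]
```

View pics/end.png

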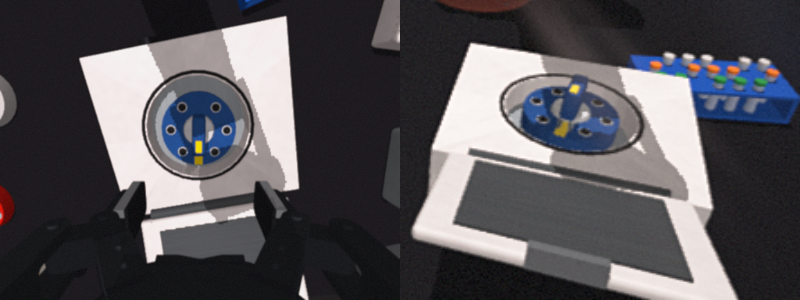

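The end picture shows the rotor centred in the bowl with its mark over the key direction, at (198,160) in the left half. One numeric check that it is level and at the right height, using the marks in both views.

```bash
python3 - <<'E'
from h import *
res={}
for n in('wrist','scene','top'):
    im,K,Rc,c,s=shot(n);hsv=cv2.cvtColor(im,cv2.COLOR_RGB2HSV);y=cv2.inRange(hsv,(18,110,80),(35,255,255))
    ctr={'wrist':(254,200),'scene':(380,235),'top':(118,155)}[n]
    N,L,S,C=cv2.connectedComponentsWithStats(y)
    for i in range(1,N):
        if S[i,4]>4 and np.hypot(*(C[i]-ctr))<45: print(n,C[i].round(1),S[i],'rim z',cast(K,Rc,c,C[i],.101)[:2].round(4),'handle z',cast(K,Rc,c,C[i],.145)[:2].round(4))
    if n=='wrist':
        for r in range(170,225,3):
            q=np.flatnonzero(y[r,200:300])+200
            if len(q): print(r,len(q),cast(K,Rc,c,(q.mean(),r),.145)[:2].round(4),cast(K,Rc,c,(q.mean(),r),.101)[:2].round(4))
E
```

```text
wrist [255.4 192.5] [252 185   8  16 126] rim z [0.5216 0.2314] handle z [0.5085 0.2325]
wrist [255.  209.6] [250 205  11  11 111] rim z [0.5424 0.2291] handle z [0.5266 0.2305]
185 7 [0.5007 0.2327] [0.5126 0.2317]
188 8 [0.5039 0.233 ] [0.5162 0.232 ]
191 8 [0.507  0.2327] [0.5198 0.2316]
194 8 [0.5101 0.2324] [0.5234 0.2313]
197 8 [0.5132 0.2321] [0.527 0.231]
200 7 [0.5163 0.2314] [0.5306 0.2301]
206 11 [0.5227 0.2308] [0.5379 0.2295]
209 11 [0.5259 0.2305] [0.5416 0.2291]
212 11 [0.5291 0.2302] [0.5453 0.2288]
215 2 [0.5326 0.2325] [0.5493 0.2314]
scene [386.2 223. ] [384 221   5   5  21] rim z [0.4479 0.2266] handle z [0.5119 0.228 ]
scene [379.5 247.3] [376 243   7   9  42] rim z [0.5399 0.2263] handle z [0.5956 0.2277]
top [118.6 144.9] [117 143   5   5  21] rim z [0.5443 0.2301] handle z [0.5338 0.2161]
top [111.4 154.4] [110 152   4   6  19] rim z [0.5202 0.2479] handle z [0.5106 0.2332]
```

```bash
python3 -c "
from rig import manip
print(manip.job_done())"
```

```text
the job is handed in; nothing more can be done
None
```

The blue rotor is seated on the hub with its keyway over the key, and the gripper has let go and is clear. The marks measured in three views put it level and at seat height to within about 2 mm. The red and white rotors were not touched, and the job was handed in with the clock at about 12.6 s.

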